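# Turn the chamber handwheel until its valve stem points up

### The job

Push the spokes of the sample chamber's handwheel round with the fingertips, either way, taking the next spoke as it comes up, until the short valve stem on its rim points straight up, then leave the wheel at rest there. Turn it steadily without flinging it round, do not touch the stem itself, and leave the loose things on the table where they are.

Things in the scene. Friction and masses are not known exactly. Their poses are not given: they have to be found in the camera images.
- wheel (a joint): handwheel angle about its level axle, rad. 0 or any multiple of 2 pi = stem straight up; grows as the wheel turns clockwise seen from the chamber (the robot's side): at +pi/2 the stem points to the chamber's -y side. It turns either way through full turns, no detents, balanced, and stays where it is left: friction about 0.14 N m (2 N at the spokes).
- wheel_hub (a point): centre of the upright handwheel, 130 mm above the table; turns with it: x axis = the axle, pointing away from the chamber; z axis = from the hub through the stem. Steel rim ring of centre-line radius 50 mm, bar 10 mm thick; hub 40 mm across; rim, spokes and stem lie in one plane, 50 mm in front of the chamber's face.
- spoke_ball (a point): ball end of the spoke next to the stem (centre, 95 mm from the axle, 36 degrees anticlockwise from the stem seen from the chamber's side). Five equal steel spokes, 8 mm thick, 72 degrees apart, run from the hub through the rim to 18 mm black balls; they lie 36, 108, 180, 252 and 324 degrees round from the stem, which stands midway between two.
- stem_tip (a point): outer end of the valve stem, 82 mm from the axle. The stem is one short plain steel pin standing radially out of the rim, midway between two spokes: 12 mm thick with an 18 mm wide, 12 mm tall flat cap and no ball, 30 mm long, its foot 52 mm from the axle. It turns with the wheel. Not to be touched.
- chamber: fixed instrument: aluminium sample chamber on a steel base, 110 mm (x) by 120 mm (y) and 160 mm tall (small thumbscrew on top to 178 mm), on a foot plate 150 x 170 mm, with a fan on its -y side; origin at the centre of its underside. The wheel stands before its +x face, the side turned away from the robot, with its axle along the chamber's x, 105 mm from the origin to the wheel's plane.
- lens_tube: short black lens tube, 36 mm across, 56 mm tall, standing on end on one side of the wheel (loose, leave alone; origin at the centre of its underside)
- post_holder: steel post holder, 32 mm foot, 75 mm tall, standing on the other side of the wheel (loose, leave alone; origin at the centre of its underside)
- driver: screwdriver 150 mm long with a black handle, lying beyond the wheel (loose, leave alone; origin on the table below its middle)
- mirror_mount: square mirror mount 50 mm wide and high, 42 mm deep, standing to the left (loose, leave alone; origin at the centre of its underside)
- screw_tray: grey divided tray 90 x 120 x 30 mm, to the right (loose, leave alone; origin at the centre of its underside)
- meter: flat grey instrument box 130 x 80 x 32 mm, to the right (loose, leave alone; origin at the centre of its underside)
- weight: brass cylinder 44 mm across, 35 mm tall, to the left (loose, leave alone; origin at the centre of its underside)

How it is judged:
At the end, for the whole second after the job is handed in: The valve stem points up within 0.09 rad (5 degrees), the wheel is at rest (below 0.05 rad/s), and every loose thing is within 30 mm of where it was (angle between wheel_hub's own z axis and vertical below 0.09 rad and velocity of joint wheel between -0.05 and 0.05 rad/s and distance of each of lens_tube, post_holder, driver, mirror_mount, screw_tray, meter, weight from where it was at the start of the episode below 0.03 m); the robot touches nothing.
It fails at once if the valve stem is touched (over 0.5 N) (contact force between anything else and wheel_c0 above 0.5 N or contact force between anything else and wheel_c1 above 0.5 N).
It fails at once if the wheel is flung round (faster than 5 rad/s) (velocity of joint wheel above 5 rad/s or velocity of joint wheel below -5 rad/s).
It fails at once if a loose thing is lifted, carried or knocked more than 30 mm from its place (distance of any of lens_tube, post_holder, driver, mirror_mount, screw_tray, meter, weight from where it was at the start of the episode above 0.03 m).
It also fails if it takes over 51 s, if anything falls off the work surface, if the arm or the gripper's body presses on something with over 40 N, if the wrist force passes 120 N, or if a joint passes its speed limit or range.

### The arm

A 7-joint arm with a two-finger parallel gripper is mounted at the origin on the work surface. World frame = base frame: x ahead of the robot, y to its left, z up, the work surface at z = 0. Lengths are in m, angles in rad, forces in N, time in s.
With the tool pointing down it reaches from about 0.4 to 0.85 m from the base axis. Payload 10.4 kg.
Tool frame: the origin (TCP) lies between the finger pads; the fingertips stand ahead of it and the grasp point (between the pads) lies 5 mm behind it (manip.tip_extent is the z of the fingertips in the tool frame, in m); z points along the fingers, y is the line along which they close (so a half turn about z gives the same grasp; the last joint's range is limited). The gripper opens to 85 mm and grips with 20 to 120 N. Pads are 22 mm wide; open, the fingers measure 114 mm over their backs; the gripper's body (76 mm by 85 mm) begins 54 mm behind the grasp point. The pads swing forward as they close: fully open they stand 13 mm farther back than shut.
Start: joints at [-1.127, 0.332, -0.065, 1.46, 0.022, 1.35, -0.088], TCP at [0.281, 0.558, 0.245] pointing down, gripper open.
Joint ranges: [-2.6, 2.6], [-0.5, 2.12], [-1.47, 1.34], [0.16, 2.42], [-1.27, 4.41], [0.06, 2.06], [-2.6, 2.6]. Speed limits (rad/s): [2.22, 2.22, 2.79, 2.79, 3.14, 3.14, 3.14].

### API

Orientations are given as a unit quaternion [x, y, z, w].
In Python, from workcell import status, viewer, manip gives the robot as it stands.
- The arm moves only by the tool play_rows, never from a script. Its argument "plan" is one flat list of numbers, 7 for each row, row after row: the turn, a rotation vector about the tool's x, y, z in degrees, then the shift along the tool's x, y, z in m, then the opening, from 0 (shut) to 1 (fully open). In form: [ax, ay, az, dx, dy, dz, grip, ax, ay, az, dx, dy, dz, grip, ...]. A call has 1 to 20 rows; each row is the pose to reach, as a shift and turn from the pose commanded when the call began, along the tool's axes at that moment; what a row does not reach only later rows make up. A row lasts 1/8 s, in which the tool goes at most 62.5 mm and 10.7 degrees, less where a joint would pass 70% of its speed; a pose out of reach is approached as far as the arm can. A call with a gripper value outside its range is refused whole. The fingers move at their own pace and stop on an object; "squeeze" is the grip in N (left out, the last holds). Time passes only in rows, so rows that repeat a pose let the fingers close. It gives the time, the measured TCP pose, the force, the opening and the grip force at its end, in the units of the state.
- status.get_obs(): the state, without advancing time (a new reading comes with each control period).
- viewer.camera(name): name is "scene" or "side" or "wrist"; returns the picture (420x560x3 uint8, red, green, blue); there is no depth.
- viewer.camera_model(name): a dict with "fx", "fy", "cx", "cy" (pixels), "R" (3x3) and "t" (3): a world point X has camera coordinates R X + t. Camera axes: x right, y down, z forward; pixel columns grow to the right and rows downward; lengths in m; the calibration is good to about 2 mm. The wrist camera is an equidistant fisheye: a pixel r from the principal point sees the ray r / f radians off the axis. A picture is of the moment at which its call begins: read the wrist's pose just before it. camera_model takes no time and is no camera call; for the wrist camera it gives the pose at the moment of the call.
- manip.hand_in(): hands the job in; it is judged then, once.
The state is a dict: "clock": time; "joint_pos": joint angles; "joint_velocities": joint speeds; "tau": joint torques, N m; "position": TCP position; "ee_rot": TCP orientation; "ft_force": force on the tool from outside, world axes, zero at the start; "torque": the same for the moment, N m; "grip_width": opening from 0.0 (shut) to 1.0 (fully open); "grasp_force": force on a finger pad.
Only numpy, scipy, OpenCV 4.12 (cv2) and the standard library are available. Lean on these libraries where they do the work, as an engineer would, in place of code of your own. Each camera call takes 0.05 s, during which the arm holds its last target. There are 200 camera calls.

## Working session

There is one attempt and no reset: what is moved stays moved. The work goes in short steps, Python scripts to look and compute and a tool call to move; the robot and the scene stay as the last step left them, time stands still between calls to the robot, and variables do not carry over. Pictures are saved under pics/ and viewed, at most 10 in all, crops included, and the job is handed in when it is done.

Besides the shell and the picture viewer there is one more tool, called after "Emit:" as name(argument=value, ...) on one line, values as JSON. play_rows: Moves the arm, as the interface text tells. Its arguments: {"type":"object","properties":{"plan":{"type":"array","items":{"type":"number"}},"squeeze":{"type":"number"}},"required":["plan"]}

```bash
ls; mkdir -p pics; python3 - <<'E'
from workcell import status, viewer, manip
import cv2,numpy as np
o=status.get_obs()
print({k:np.round(v,3) for k,v in o.items()}, manip.tip_extent)
ims=[]
for n in ("scene","side"):
    m=viewer.camera_model(n); print(n,m)
    im=viewer.camera(n)[:,:,::-1]; cv2.imwrite(f"pics/{n}0.png",im)
E
```

```text
pics
{'clock': np.float64(0.0), 'joint_pos': array([-1.127,  0.333, -0.065,  1.461,  0.022,  1.35 , -0.088]), 'joint_velocities': array([ 0.001,  0.001, -0.   , -0.   , -0.   ,  0.001, -0.   ]), 'tau': array([ 1.0000e-03, -6.2546e+01,  5.0000e-02, -3.9160e+01,  1.6000e-02,
        1.0000e-02, -0.0000e+00]), 'position': array([0.281, 0.558, 0.245]), 'ee_rot': array([ 0.231,  0.973, -0.001, -0.   ]), 'ft_force': array([-0.014, -0.079, -0.237]), 'torque': array([ 0.005, -0.003, -0.042]), 'grasp_force': np.float64(0.0), 'grip_width': np.float64(1.001)} 0.014
scene {'fx': 420.55489758265065, 'fy': 420.55489758265065, 'cx': 281.13276868008126, 'cy': 205.63917758644985, 'R': array([[-0.7539759 ,  0.6568935 , -0.00335675],
       [ 0.50258819,  0.57356029, -0.64686452],
       [-0.4229958 , -0.48940732, -0.76259755]]), 't': array([ 0.42694375, -0.21549897,  1.51892829])}
side {'fx': 405.2649450561249, 'fy': 405.2649450561249, 'cx': 281.4449679783731, 'cy': 209.61592480192726, 'R': array([[ 0.98976832, -0.14168599, -0.01684502],
       [-0.09430774, -0.5610245 , -0.82240961],
       [ 0.10707345,  0.81558359, -0.56864636]]), 't': array([-0.57400127,  0.17747213,  1.18026288])}
```

View pics/scene0.png

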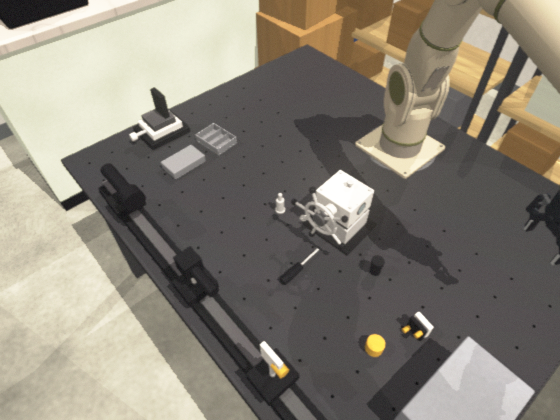

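View pics/side0.png

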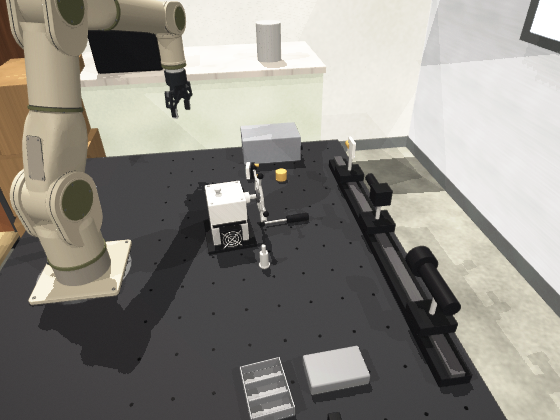

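The scene view shows the wheel at about (322,215), in front of the chamber at (345,205). The side view shows it nearly edge-on at (261,195). I'll zoom in on both.

```bash
python3 - <<'E'
import cv2,numpy as np
a=cv2.imread("pics/scene0.png")[165:265,270:400]; b=cv2.imread("pics/side0.png")[150:280,190:320]
a=cv2.resize(a,None,fx=6,fy=6,interpolation=cv2.INTER_CUBIC); b=cv2.resize(b,None,fx=4.6,fy=4.6,interpolation=cv2.INTER_CUBIC)
cv2.imwrite("pics/ca.png",a); cv2.imwrite("pics/cb.png",b)
E
```

```text
(no output)
```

View pics/ca.png

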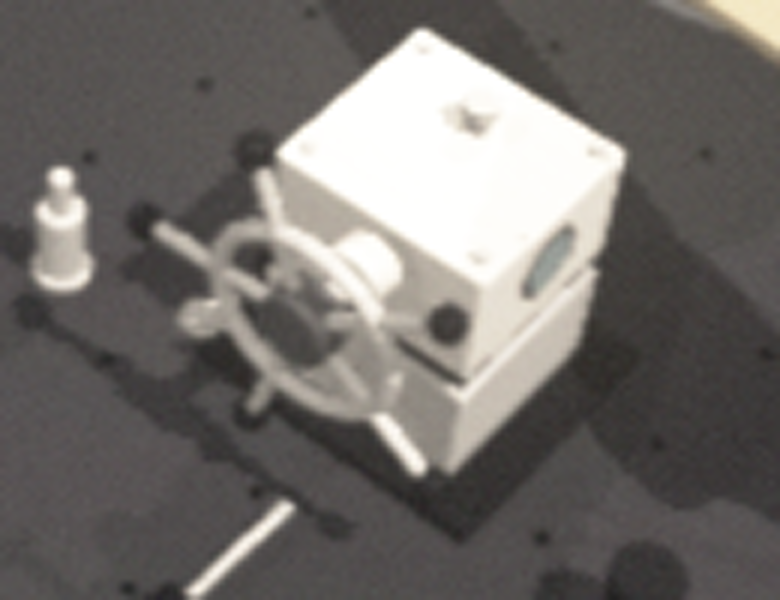

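View pics/cb.png

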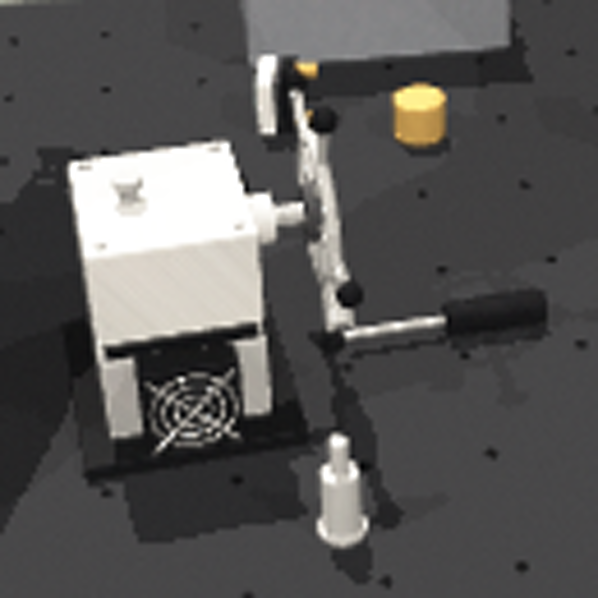

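```bash
cat > h.py <<'E'
from workcell import status, viewer, manip
import cv2,numpy as np
from scipy.optimize import least_squares
from scipy.spatial.transform import Rotation as Ro
def proj(n,X):
    m=viewer.camera_model(n); c=X@m["R"].T+m["t"]
    return np.c_[m["fx"]*c[:,0]/c[:,2]+m["cx"], m["fy"]*c[:,1]/c[:,2]+m["cy"]]
def dirn(yaw,a): # rim direction at angle a
    return np.array([np.sin(yaw)*np.sin(a),-np.cos(yaw)*np.sin(a),np.cos(a)])
def pts(p):
    x,y,yaw,th=p; h=np.array([x,y,.13]); D=np.deg2rad
    L=[h+.095*dirn(yaw,th-D(k)) for k in (36,108,180,252,324)]
    return np.array(L+[h+.082*dirn(yaw,th)])
def ray(n,u,v,z):
    m=viewer.camera_model(n); d=m["R"].T@np.array([(u-m["cx"])/m["fx"],(v-m["cy"])/m["fy"],1]); o=-m["R"].T@m["t"]
    return o+d*(z-o[2])/d[2]
E
python3 - <<'E'
from h import *
s=np.array([(147,220),(257,150),(445,322),(428,478),(250,412),(195,320)])/6+[270,165]-.4
e=np.array([(330,340),(350,293),(323,120)])/4.6+[190,150]-.4
f=lambda p:np.r_[(proj("scene",pts(p))-s).ravel(),(proj("side",pts(p)[[0,1,2]])-e).ravel()]
g=ray("scene",323,217,.13);print(g)
r=least_squares(f,[g[0],g[1],0,1.8],loss="soft_l1");print(np.round(r.x,4),np.round(f(r.x).reshape(-1,2),1).tolist())
p=r.x; print(np.round(pts(p),3))
for n,c in dict(post=(62+0,275),lens=(0,0)).items():
  pass
print("post",ray("scene",270+62/6,165+275/6,0),"lens",ray("scene",377,272,0),"drv",ray("scene",270+290/6,165+505/6,0.01),ray("scene",283,279,.012))
E
```

```text
[0.51997056 0.12044147 0.13      ]
[0.5289 0.1154 0.061  2.2906] [[0.2, -0.3], [-1.6, -1.1], [-1.7, -0.5], [-0.4, 1.3], [0.6, 0.3], [0.1, -0.5], [3.1, -8.6], [-5.9, -36.4], [-5.1, -8.9]]
[[0.535 0.021 0.121]
 [0.531 0.078 0.217]
 [0.525 0.187 0.193]
 [0.524 0.197 0.081]
 [0.53  0.094 0.037]
 [0.533 0.054 0.076]]
post [ 0.5227194  -0.05380324  0.        ] lens [0.46485314 0.29275261 0.        ] drv [0.53983242 0.13367255 0.01      ] [0.682621   0.14140852 0.012     ]
```

```bash
python3 - <<'E'
from h import *
s=np.array([(147,220),(257,150),(445,322),(428,478),(250,412),(195,320)])/6+[270,165]-.4
e=np.array([(350,293),(323,120),(330,340)])/4.6+[190,150]-.4
f=lambda p:np.r_[(proj("scene",pts(p))-s).ravel(),(proj("side",pts(p)[[0,1,4]])-e).ravel()]
r=least_squares(f,[.52,.12,0,2.2],loss="soft_l1");print(np.round(r.x,4),np.round(f(r.x).reshape(-1,2),1).tolist())
p=r.x; print(np.round(pts(p),3)); q=status.get_obs(); R=Ro.from_quat(q["ee_rot"]).as_matrix(); print(R.round(3))
m=viewer.camera_model("wrist"); print(m["fx"], (-m["R"].T@m["t"]).round(3),m["R"].round(2))
E
```

```text
[0.528  0.1171 0.106  2.2568] [[-0.3, -0.1], [-0.4, -0.3], [0.4, 0.1], [0.6, 0.9], [0.2, -0.1], [-0.4, -0.5], [-0.2, 0.3], [-0.1, 0.0], [0.4, -0.1]]
[[0.538 0.023 0.125]
 [0.532 0.083 0.219]
 [0.52  0.19  0.19 ]
 [0.52  0.197 0.079]
 [0.531 0.093 0.038]
 [0.535 0.054 0.078]]
[[-0.893  0.45  -0.   ]
 [ 0.45   0.893 -0.001]
 [-0.    -0.001 -1.   ]]
325.19226210127806 [0.213 0.593 0.373] [[ 0.45  0.89 -0.  ]
 [ 0.85 -0.43  0.3 ]
 [ 0.27 -0.14 -0.95]]
```

Emit:
play_rows(plan=[0,0,5,0,0,-0.03,0,0,0,10,-0.02,-0.015,-0.06,0,0,0,15,-0.06,-0.044,-0.06,0,0,0,20,-0.1,-0.074,-0.06,0,0,0,25,-0.14,-0.104,-0.06,0,0,0,30,-0.18,-0.133,-0.06,0,0,0,35,-0.22,-0.163,-0.06,0,0,0,40,-0.26,-0.192,-0.06,0,0,0,45,-0.3,-0.222,-0.06,0,0,0,50,-0.34,-0.251,-0.06,0,0,0,54,-0.38,-0.281,-0.06,0,0,0,57,-0.42,-0.31,-0.06,0,0,0,57,-0.44,-0.325,-0.06,0,0,0,57,-0.453,-0.335,-0.06,0,0,0,57,-0.453,-0.335,-0.06,0,0,0,57,-0.453,-0.335,-0.06,0,0,0,57,-0.453,-0.335,-0.06,0])

```text
clock: 2.22
position: [0.5347, 0.0564, 0.3053]
ee_rot: [0.667, 0.745, 0.0, -0.0]
ft_force: [-0.5, 0.5, 0.1]
grip_width: -0.003
grasp_force: 0.0
```

```bash
python3 - <<'E'
from h import *
q=status.get_obs(); R=Ro.from_quat(q["ee_rot"]).as_matrix(); print(q["clock"],q["position"].round(4),R.round(3),q["grip_width"],manip.tip_extent,q["joint_pos"].round(2),q["ft_force"].round(2))
a=viewer.camera("scene")[:,:,::-1][90:265,240:400]; b=viewer.camera("side")[:,:,::-1][90:250,190:320]
k=dict(interpolation=cv2.INTER_CUBIC)
cv2.imwrite("pics/c1.png",np.hstack([cv2.resize(a,(457,500),**k),cv2.resize(b,(343,422),**k)[:,:] if 0 else cv2.copyMakeBorder(cv2.resize(b,(343,422),**k),0,78,0,0,0)]))
t=q["position"]-[0,0,.014]; print(proj("scene",t[None])-[240,90],proj("side",t[None])-[190,90])
E
```

```text
2.225 [0.5347 0.0564 0.3053] [[-0.111  0.994 -0.   ]
 [ 0.994  0.111  0.   ]
 [ 0.    -0.    -1.   ]] -0.0034374590331945794 0.014 [-0.59  0.11  0.43  1.62 -0.05  1.43 -0.04] [-0.49  0.52  0.11]
[[65.24671004 74.17474283]] [[70.55495086 67.36322589]]
```

View pics/c1.png

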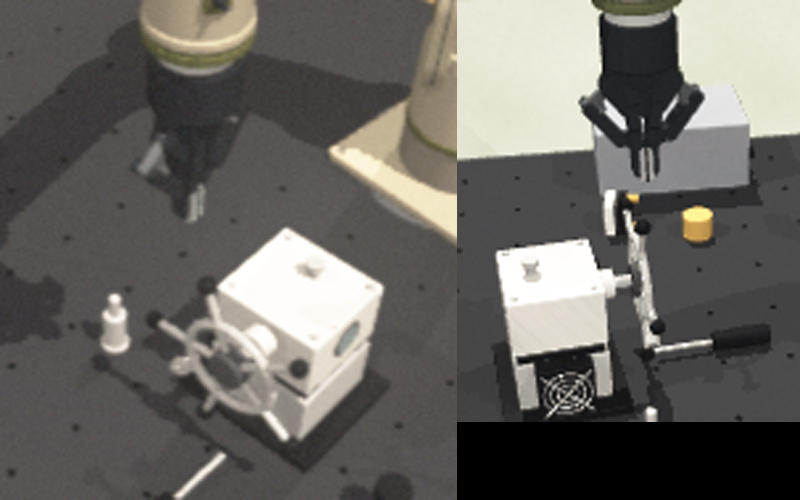

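The predicted tip matches the picture: left panel about (190,215), right panel about (647,180). The wheel sits below it, unmoved. Now I'll insert the fingers behind the top spoke and push.

Emit:
play_rows(plan=[0,0,0,0,0,0.03,0,0,0,0,0,0,0.06,0,0,0,0,0,0,0.078,0,0,0,0,0.004,0,0.078,0,0,0,0,0.0085,0,0.0777,0,0,0,0,0.018,0,0.0748,0,0,0,0,0.0278,0,0.0729,0,0,0,0,0.0377,0,0.0721,0,0,0,0,0.0476,0,0.0722,0,0,0,0,0.0575,0,0.0734,0,0,0,0,0.0672,0,0.0757,0,0,0,0,0.0766,0,0.0789,0,0,0,0,0.0856,0,0.0831,0,0,0,0,0.0941,0,0.0882,0,0,0,0,0.1021,0,0.0942,0,0,0,0,0.1082,0,0.0998,0,0,0,0,0.1138,0,0.1059,0,0,0,0,0.1138,0,0.1059,0,0,0,0,0.108,0,0.103,0,0,0,0,0.104,0,0.06,0])

```text
clock: 4.82
position: [0.5224, 0.1572, 0.2436]
ee_rot: [0.668, 0.744, -0.003, -0.001]
ft_force: [1.4, 0.7, 1.5]
grip_width: 0.001
grasp_force: 0.0
```

```bash
python3 - <<'E'
from h import *
q=status.get_obs(); print(q["clock"],q["position"].round(4),q["ft_force"].round(2))
a=viewer.camera("scene")[:,:,::-1][150:265,260:400]; b=viewer.camera("side")[:,:,::-1][150:280,190:320]
k=dict(interpolation=cv2.INTER_CUBIC)
cv2.imwrite("pics/c2.png",np.hstack([cv2.resize(a,(487,400),**k),cv2.copyMakeBorder(cv2.resize(b,(312,312),**k),0,88,0,0,0)]))
E
```

```text
4.825 [0.5224 0.1572 0.2436] [1.42 0.66 1.52]
```

View pics/c2.png

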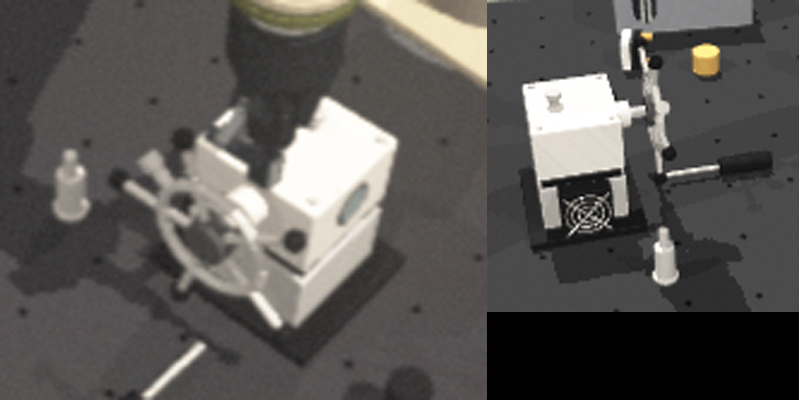

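The stem is now at (152,163), between the balls at (120,180) and (183,138). The wheel has moved one spoke as planned. Next I'll measure the angle.

```bash
python3 - <<'E'
from h import *
s=np.array([(183,138),(295,238),(180,287),(120,180),(148,160)])/3.479+[260,150]-.3
f=lambda t:(proj("scene",pts([.528,.1171,.106,t[0]]))[[0,1,3,4,5]]-s).ravel()
r=least_squares(f,[1.],loss="soft_l1");print(np.rad2deg(r.x),f(r.x).reshape(-1,2).round(1).tolist())
q=status.get_obs();R=Ro.from_quat(q["ee_rot"]).as_matrix();print(R.round(3),q["position"].round(4))
E
```

```text
[56.96465696] [[-0.2, 0.0], [-0.2, 0.4], [-0.1, 0.9], [-0.3, -0.4], [-0.8, -1.7]]
[[-0.107  0.994  0.006]
 [ 0.994  0.107  0.003]
 [ 0.002  0.006 -1.   ]] [0.5258 0.1577 0.2499]
```

Emit:
play_rows(plan=[0,0,0,0,0,-0.03,0,0,0,0,-0.01,0,-0.055,0,0,0,0,-0.04,0,-0.06,0,0,0,0,-0.08,0,-0.06,0,0,0,0,-0.104,0,-0.06,0,0,0,0,-0.104,0,-0.06,0,0,0,0,-0.104,0,-0.06,0,0,0,0,-0.104,0,-0.06,0])

```text
clock: 5.92
position: [0.5349, 0.0563, 0.3052]
ee_rot: [0.667, 0.745, 0.0, -0.0]
ft_force: [-0.1, -0.2, -0.3]
grip_width: -0.0
grasp_force: 0.0
```

Emit:
play_rows(plan=[0,0,0,0,0,0.03,0,0,0,0,0,0,0.06,0,0,0,0,0,0,0.078,0,0,0,0,0.004,0,0.078,0,0,0,0,0.0085,0,0.0777,0,0,0,0,0.018,0,0.0748,0,0,0,0,0.0278,0,0.0729,0,0,0,0,0.0377,0,0.0721,0,0,0,0,0.0476,0,0.0722,0,0,0,0,0.0575,0,0.0734,0,0,0,0,0.0672,0,0.0757,0,0,0,0,0.0766,0,0.0789,0,0,0,0,0.0856,0,0.0831,0,0,0,0,0.0899,0,0.0856,0,0,0,0,0.0927,0,0.0873,0,0,0,0,0.0955,0,0.0892,0,0,0,0,0.0955,0,0.0892,0,0,0,0,0.0925,0,0.0892,0,0,0,0,0.0925,0,0.07,0,0,0,0,0.0925,0,0.02,0])

```text
clock: 8.43
position: [0.5238, 0.1465, 0.2842]
ee_rot: [0.668, 0.745, -0.002, -0.001]
ft_force: [-0.4, 0.4, 0.8]
grip_width: -0.003
grasp_force: 0.0
```

Emit:
play_rows(plan=[0,0,0,0,0,-0.04,0,0,0,0,0,0,-0.08,0,0,0,0,0,0,-0.1,0,0,0,0,0,0,-0.1,0,0,0,0,0,0,-0.1,0])

```text
clock: 9.05
position: [0.5247, 0.1469, 0.3841]
ee_rot: [0.668, 0.745, -0.001, -0.0]
ft_force: [0.8, 0.8, 0.0]
grip_width: 0.001
grasp_force: 0.0
```

```bash
python3 - <<'E'
from h import *
a=viewer.camera("scene")[:,:,::-1][150:265,260:400]; b=viewer.camera("side")[:,:,::-1][150:280,190:320]
k=dict(interpolation=cv2.INTER_CUBIC)
cv2.imwrite("pics/c3.png",np.hstack([cv2.resize(a,(487,400),**k),cv2.copyMakeBorder(cv2.resize(b,(312,312),**k),0,88,0,0,0)]))
for t in (-5,0,5):print(t,((proj("scene",pts([.528,.1171,.106,np.deg2rad(t)]))-[260,150])*3.479).round(0).tolist())
E
```

```text
-5 [[282.0, 220.0], [293.0, 326.0], [193.0, 302.0], [119.0, 192.0], [166.0, 134.0], [224.0, 171.0]]
0 [[276.0, 210.0], [297.0, 322.0], [201.0, 308.0], [121.0, 200.0], [158.0, 133.0], [216.0, 166.0]]
5 [[269.0, 201.0], [301.0, 318.0], [209.0, 313.0], [124.0, 208.0], [152.0, 133.0], [209.0, 162.0]]
```

View pics/c3.png

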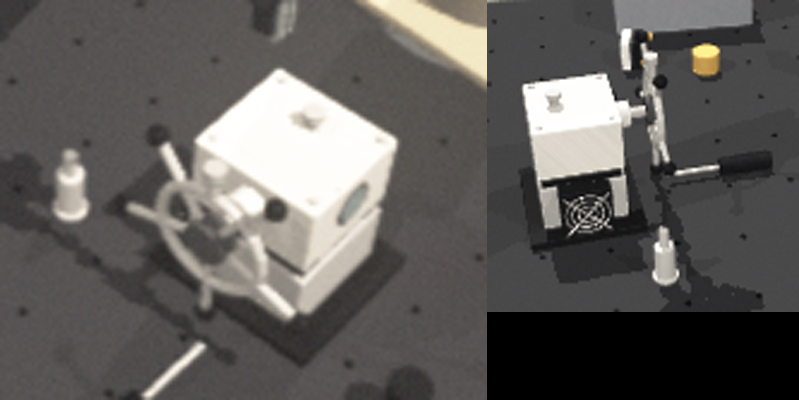

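The stem stands upright at (215,168). The balls at (158,134) and (276,210) match the prediction for 0° to within about 1°. The loose things haven't moved.

```bash
python3 -c "
from workcell import manip
print(manip.hand_in())"
```

```text
the job is handed in; nothing more can be done
None
```

I turned the handwheel about 129° with two steady spoke pushes, so the stem points straight up to within about 1° by the last picture. The arm is clear, no loose things were seen to move, and the job is handed in at about 9 s; the hand-in gave no verdict.

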